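Unclamp a watch head and hold it up to the inspection camera

TASK

The watch in the case holder has its new crown and now needs a close-up for the repair record. Swing the holder's cam lever right round until the jaws are fully open, then lift the watch head out and hold it up to the bench camera, about 12 cm in front of the lens and in the middle of its view, with the dial square to the lens and the crown at the top. Finish there, holding the watch still in the air; do not touch the camera or its stand, and leave the other things where they are.

Things in the scene. Friction and masses are not known exactly. Their poses are not given: they have to be found in the camera images.
- watch_mid (a point): Middle of the steel watch head's case (44 mm over the lug ends, 38 mm across, 8 mm thick, 11 with crystal; 50 g). x points to 12 o'clock, y away from the crown, z out of the dial. It starts upright in the holder, crown up, x level. Grip the flat lug ends: 22 mm from the point along +x and -x, 21 mm long in y, 6 mm thick. Crown tip 23 mm above the point, bottom 19 mm below.
- case_holder: Aluminium quick-action case holder, fixed to the bench; base plate 122 x 46 x 10 mm; origin on the bench under the watch, z up, x from the fixed rear jaw (47 mm high) past the watch to the sprung forked front jaw and the cam lever. Jaws 30 mm wide, so the lug ends stick out at both sides, with free air down to the base plate.
- seat (a point): Where the middle of the watch case is while it stands clamped (to 3 mm along y): 49 mm above the bench, fixed to the holder, with the holder's axes. The dial then looks along +x, 12 o'clock along -y. The jaws cover its lowest 8 mm in front and 16 mm behind; opened, they leave it standing there on its 30 mm high ledge, and it comes out straight up.
- cam_lever (a joint): Turn of the cam lever about its upright pivot, rad: 0 = jaws shut on the watch (start; lever along the holder's +y), growing clockwise seen from above to the stop at 1.6 = fully open, jaw back by 3 mm (lever along the holder's +x). It counts as open from 1.35. It takes about 3 N at the ball and stays where it is left.
- lever_knob (a point): Centre of the black ball, 19 mm in diameter, on the end of the cam lever: 60 mm from the pivot axis, 44 mm above the bench. A sloping rod 6 mm thick joins it to the pivot.
- lever_pivot (a point): A point on the cam lever's upright pivot axis at the height of the ball (44 mm above the bench), 38 mm from the watch along the holder's +x. The cam below it ends 40 mm above the bench.
- lens (a point): Centre of the front rim of the inspection camera's lens (black tube, 39 mm in diameter), about 0.27 m above the bench. Frame fixed to the camera: the lens looks along -x, which points 30 degrees below level; y is level; z is upward in its picture. The middle of the watch belongs 120 mm from here along -x.
- camera_stand: Fixed stand of the camera: grey round foot 100 mm in diameter, 13 mm high; column 15 mm in diameter, 0.34 m high; origin under the foot's centre. The lens is 85 mm from the column along the stand's -x and looks that way and 30 degrees down; the ribbed metal block behind it is the camera.
- loupe_small: Bystander: black conical eye loupe, 37 mm wide and 32 mm high, on the bench; origin at its underside.
- tweezers_black: Bystander: black tweezers, 115 mm long and 9 mm high, lying on the bench; origin under the middle.
- crown_tin: Bystander: flat round tin of spare crowns, 56 mm in diameter and 15 mm high; origin at its underside.
- brush: Bystander: wooden dust brush, 141 mm long and 10 mm thick, lying on the bench; origin under the middle.
Things that resemble listed ones, but are neither listed nor needed, are in the scene too. Of the things that look like the case_holder, take the one that is farthest to the robot's right at the start.

How it is judged:
On the way, in this order (a step that is already met when the one before it is completed fails the run):
1. the cam lever is swung open while the watch still stands in the holder (value of joint cam_lever above 1.35 rad and distance between watch_mid and seat below 0.008 m), for 0.2 s.
2. the watch is lifted clear of the holder in the fingers (distance between watch_mid and seat above 0.05 m and height (world z) of watch_mid above 0.1 m and contact force between watch and the fingers above 1 N), for 0.2 s.
At the end, for the whole second after the job is handed in: Held still in the fingers, touching nothing else: case middle 100 to 140 mm in front of the lens and within 15 mm of its axis sideways and in height, dial towards the lens and square within 0.2 rad, crown at the picture's top within 0.2 rad; cam lever still past 1.25 rad (x of watch_mid in the frame of lens between -0.14 and -0.1 m and y of watch_mid in the frame of lens between -0.015 and 0.015 m and z of watch_mid in the frame of lens between -0.015 and 0.015 m and angle between the z axis of watch_mid and the x axis of lens, either way round below 0.2 rad and z of lens in the frame of watch_mid above 0.05 m and angle between the y axis of watch_mid and the z axis of lens, either way round below 0.2 rad and angle between watch_mid's own y axis and vertical above 1.9 rad and contact force between watch and the fingers above 1 N and contact force between watch and camera_stand below 0.1 N and contact force between watch and case_holder below 0.1 N and linear speed of watch below 0.03 m/s and value of joint cam_lever above 1.25 rad); the arm keeps its last pose, push and grip.
It fails at once if the watch is pulled out of jaws that are not open (distance between watch_mid and seat above 0.015 m and value of joint cam_lever below 1.2 rad).
It fails at once if the camera or its stand is touched (contact force between any of the arm, the fingers, watch and camera_stand above 0.5 N).
It fails at once if a bystander (loupe, tweezers, tin, brush) is moved by more than 25 mm (distance of any of loupe_small, tweezers_black, crown_tin, brush from where it was at the start of the episode above 0.025 m).
It also fails if it takes over 48 s, if anything falls off the work surface, if the arm or the gripper's body presses on something with over 40 N, if the wrist force passes 120 N, or if a joint passes its speed limit or range.

ROBOT

A 6-joint arm with a two-finger parallel gripper is mounted at the origin on a cart in front of the work surface, level with it; the furniture and walls round the work are solid. World frame = base frame: x ahead of the robot, y to its left, z up, the work surface at z = 0. Lengths are in m, angles in rad, forces in N, time in s.
With the tool pointing down it reaches from about 0.425 to 1.125 m from the base axis. Payload 14.9 kg.
Tool frame: the origin (TCP) lies between the finger pads; the fingertips stand 14 mm ahead of it and the grasp point (between the pads) lies 5 mm behind it (tip_extent is the distance from the TCP to the fingertips, in m); z points along the fingers, y is the line along which they close (so a half turn about z gives the same grasp; the last joint's range is limited). The gripper opens to 91 mm and grips with 3 to 60 N. Pads are 32 mm wide; open, the fingers measure 118 mm over their backs; the gripper's body (76 mm by 178 mm) begins 60 mm behind the grasp point.
Start: joints at [1.203, 0.379, 1.734, -0, 1.028, -0.033], TCP at [0.23, 0.661, 0.228] pointing down, gripper open.
Joint ranges: [-2.77, 2.77], [-0.74, 2.19], [0, 2.66], [-1.06, 4.2], [0.31, 2.87], [-3.08, 3.08]. Speed limits (rad/s): [1.89, 1.89, 2.39, 3.14, 3.14, 3.14].

INTERFACE

Orientations are given as a rotation vector (axis times angle).
In Python, from workcell import read_state, capture, get_calibration, close_job, silhouettes, tip_extent gives the robot as it stands.
- The arm moves only by the tool play_rows, never from a script. Its argument "rows" is a list of rows, each a list of 7 numbers: the gripper's target within -1 to 1 (fully open at 1, half-way at 0, shut at -1), then the shift along the tool's x, y, z normalised to -1 to 1, where 1 is 30 mm, then the turn, a rotation vector about the tool's x, y, z normalised to -1 to 1, where 1 is 10 degrees. In form: [[claw, dx, dy, dz, wx, wy, wz], ...]. A call has exactly 8 rows; each row shifts and turns the commanded pose from where the row before left it, along the tool's axes as they then stand; what a row does not reach is not made up. A row lasts 1/8 s, in which the tool goes at most 62.5 mm and 10.7 degrees, less where a joint would pass 70% of its speed; a pose out of reach is approached as far as the arm can. A call with a number of a shift or a turn outside -1 to 1 is refused whole. A call with a gripper value outside its range is refused whole. The fingers move at their own pace and stop on an object; "grip_force" is the grip in N (left out, the last holds). Time passes only in rows, so rows that do not move let the fingers close, or fill a call up. It gives the time, the measured TCP pose, the force, the opening and the grip force at its end, in the units of the state.
- read_state(): the state, without advancing time (a new reading comes with each control period).
- capture(name): name is "scene" or "top" or "wrist"; returns (picture, depth): 400x640x3 uint8, red, green, blue; 400x640 float32, m along the optical axis (not along the pixel's ray), 0 where there is no reading.
- get_calibration(name): a dict with "vertical_fov" (degrees; the focal length in pixels is half the picture's height over the tangent of half this angle, whatever the lens; pixels are square), "cx", "cy" (the principal point, pixels), "k1" (the pictures are not rectified: a ray, as slopes to the right and down, at radius r is drawn at 1 + k1 r^2 times it, then the intrinsics apply), "eye" and "orientation" of the camera in the world. Camera axes: x right, y down, z forward; pixel columns grow to the right and rows downward; lengths in m; the calibration is good to about 2 mm. A picture is of the moment at which its call begins: read the wrist's pose just before it. get_calibration takes no time and is no camera call; for the wrist camera it gives the pose at the moment of the call.
- close_job(): hands the job in; it is judged then, once.
Trained networks look in the newest picture that a camera, given by its name, has taken for a name from the list of things; names that differ only in an ending like _2 or _b are one class to them, and where a whole thing is asked for, a point or a joint stands for the part that bears it (a point fixed in the world has none). Each returns a list of dicts, best first, with "conf" (0 to 1); they miss things now and then, are a little off and sometimes report something else, mostly with a low value. They report only what shows in the picture. A call takes as long as a camera call. They do not tell look-alikes from the thing itself.
- silhouettes(label, camera): "mask" (400x640 bool, what is visible of it) and "uv" ([column, row] in pixels, amid what is visible of it).
The state is a dict: "time_s": time; "joint_positions": joint angles; "joint_vel": joint speeds; "joint_torque": joint torques, N m; "position": TCP position; "tcp_rot": TCP orientation; "ft_force": force on the tool from outside, world axes, zero at the start; "moment": the same for the moment, N m; "width": opening from 0.0 (shut) to 1.0 (fully open); "grasp_force": force on a finger pad.
Only numpy, scipy, OpenCV 4.12 (cv2) and the standard library are available. Lean on these libraries where they do the work, as an engineer would, in place of code of your own. Each camera call takes 0.05 s, during which the arm holds its last target. There are 200 camera calls.

## Working session

There is one attempt and no reset: what is moved stays moved. The work goes in short steps, Python scripts to look and compute and a tool call to move; the robot and the scene stay as the last step left them, time stands still between calls to the robot, and variables do not carry over. Pictures are saved under pics/ and viewed, at most 10 in all, crops included, and the job is handed in when it is done.

Besides the shell and the picture viewer there is one more tool, called as name(argument=value, ...), one argument or row to a line, values as JSON. play_rows: Moves the arm, as the interface text tells. Scaled input: -1 to 1 covers 30 mm each way for a shift and 10 degrees each way for a turn. Its arguments: {"type":"object","properties":{"rows":{"type":"array","items":{"type":"array","items":{"type":"number"}}},"grip_force":{"type":"number"}},"required":["rows"]}

```bash
mkdir -p pics
cat > h.py <<'E'
import numpy as np, cv2
from scipy.spatial.transform import Rotation as R
from workcell import *
def cal(n):
    c=get_calibration(n); f=200/np.tan(np.radians(c["vertical_fov"])/2)
    o=np.array(c["orientation"],float)
    M=o if o.shape==(3,3) else R.from_rotvec(o).as_matrix() if o.size==3 else R.from_quat(o).as_matrix()
    return c,f,np.array(c["eye"]),M
def rays(n,uv,C=None):
    c,f,e,M=C or cal(n)
    d=(np.atleast_2d(uv).astype(float)-[c["cx"],c["cy"]])/f
    u=d.copy()
    for _ in range(20): u=d/(1+c["k1"]*(u**2).sum(1,keepdims=True))
    return np.c_[u,np.ones(len(u))]
def world(n,uv,z,C=None):
    C=C or cal(n)
    return C[2]+(rays(n,uv,C)*np.asarray(z).reshape(-1,1))@C[3].T
def cloud(n,mask,depth,C=None):
    v,u=np.nonzero(mask&(depth>0)); return world(n,np.c_[u,v],depth[v,u],C)
def proj(n,P,C=None):
    c,f,e,M=C or cal(n)
    q=(np.atleast_2d(P)-e)@M; s=q[:,:2]/q[:,2:]
    return s*(1+c["k1"]*(s**2).sum(1,keepdims=True))*f+[c["cx"],c["cy"]]
E
python3 - <<'E'
from h import *
print(get_calibration("scene"));print(get_calibration("top")); print(tip_extent)
s=read_state(); print(s["position"],s["tcp_rot"],s["time_s"])
for n in("scene","top"):
    C=cal(n);p,d=capture(n); np.savez(n,p=p,d=d)
    cv2.imwrite(f"pics/{n}.png",p[:,:,::-1])
    for l in["case_holder","watch_mid","cam_lever","lens","camera_stand","loupe_small","tweezers_black","crown_tin","brush"]:
        for q in silhouettes(l,n):
            P=cloud(n,q["mask"],d,C)
            print(n,l,round(q["conf"],2),np.round(q["uv"]),q["mask"].sum(),np.round(np.median(P,0),3) if len(P) else "",np.round(P.min(0),3) if len(P) else "",np.round(P.max(0),3) if len(P) else "")
E
```

```text
{'vertical_fov': 49.31629282739486, 'cx': 317.5351114746305, 'cy': 197.33285940776898, 'k1': -0.1118756564486032, 'eye': array([ 0.06188059, -0.64304214,  0.687148  ]), 'orientation': array([-1.98867169,  0.51858212, -0.33340158])}
{'vertical_fov': 54.057050116636745, 'cx': 320.537668366791, 'cy': 199.333076981683, 'k1': 0.03235971153519957, 'eye': array([0.46636061, 0.26390281, 1.1537625 ]), 'orientation': array([-2.1847658 ,  2.17363831, -0.07135903])}
0.014
[0.22988693 0.66076439 0.227258  ] [-5.23468485e-01 -3.09743917e+00  1.76355124e-03] 0.0
scene case_holder 0.94 [303. 263.] 822 [0.498 0.183 0.018] [ 0.438  0.159 -0.002] [0.574 0.294 0.054]
scene case_holder 0.68 [236. 203.] 480 [0.454 0.574 0.017] [ 0.396  0.542 -0.002] [0.521 0.676 0.052]
scene watch_mid 0.48 [296. 249.] 82 [0.486 0.184 0.056] [ 0.483  0.17  -0.   ] [0.526 0.282 0.072]
scene cam_lever 0.62 [308. 251.] 133 [0.533 0.213 0.037] [ 0.517  0.174 -0.002] [0.584 0.327 0.054]
scene cam_lever 0.44 [241. 195.] 68 [0.489 0.603 0.039] [0.469 0.562 0.   ] [0.514 0.696 0.055]
scene lens 0.72 [385. 168.] 858 [0.65  0.073 0.
[... 1795 characters left out ...]
] [0.763 0.112 0.332]
top lens 0.68 [253. 256.] 301 [0.386 0.461 0.002] [ 0.361  0.431 -0.004] [0.412 0.487 0.021]
top lens 0.28 [349. 215.] 594 [0.509 0.195 0.022] [ 0.442  0.162 -0.006] [0.56  0.253 0.057]
top camera_stand 0.81 [401. 143.] 1683 [0.676 0.086 0.293] [ 0.609 -0.024 -0.004] [0.784 0.124 0.342]
top loupe_small 0.46 [350. 215.] 649 [0.508 0.198 0.02 ] [ 0.439  0.162 -0.002] [0.562 0.256 0.062]
top loupe_small 0.42 [416. 242.] 138 [ 0.42  -0.012  0.025] [ 0.403 -0.037 -0.002] [0.438 0.002 0.035]
top crown_tin 0.79 [255. 257.] 290 [0.386 0.462 0.002] [ 0.361  0.433 -0.004] [0.412 0.487 0.021]
top brush 0.19 [349. 206.] 64 [0.531 0.193 0.038] [0.519 0.178 0.032] [0.541 0.253 0.054]
```

Run:
```python
from h import *
a=np.load("scene.npz")["p"][100:350,180:480]; b=np.load("top.npz")["p"][90:290,190:490]
o=np.vstack([cv2.resize(b,(600,400),interpolation=cv2.INTER_CUBIC)])
cv2.imwrite("pics/t2.png",cv2.resize(b,(800,533),interpolation=cv2.INTER_CUBIC)[:,:,::-1])
cv2.imwrite("pics/s2.png",cv2.resize(a,(720,600),interpolation=cv2.INTER_CUBIC)[:,:,::-1])
```

```text
(no output)
```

View pics/t2.png

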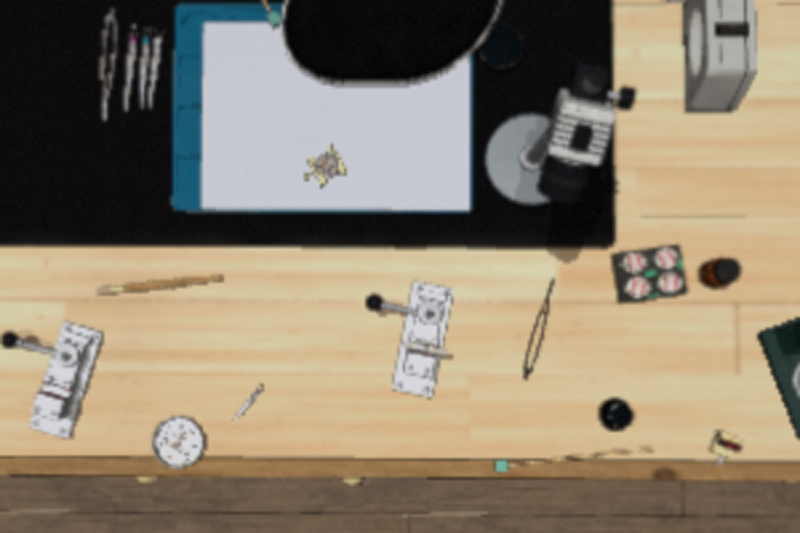

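View pics/s2.png

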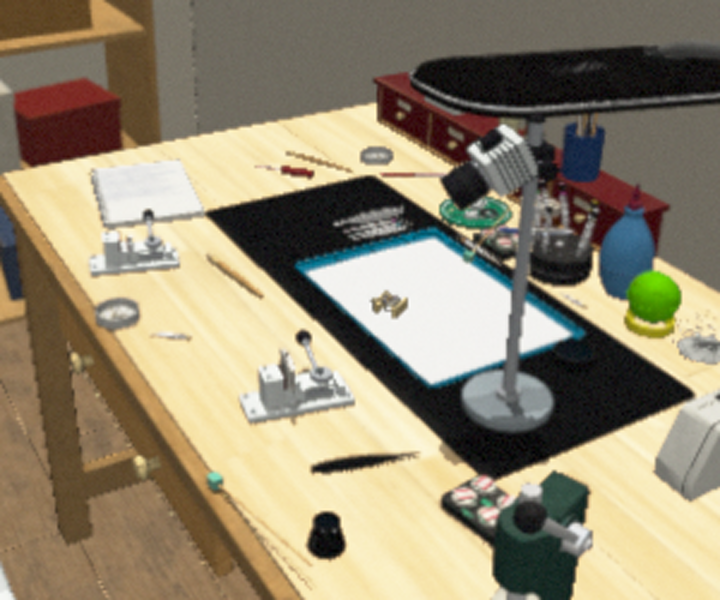

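The right-hand holder (crop about 425,340) is the one to use: its long axis points away from the robot, slightly to the right. Its ball is at about (375,302) and the watch at about (430,350). The camera head (575,140) faces the robot. Next I'll fit the poses.

Run:
```python
from h import *
for n in("top","scene"):
    z=np.load(n+".npz"); d=z["d"]; p=z["p"]; C=cal(n)
    W=np.full((400,640,3),np.nan); v,u=np.nonzero(d>0); W[v,u]=world(n,np.c_[u,v],d[v,u],C)
    P=W[v,u]; col=p[v,u].astype(int)
    box=(abs(P[:,0]-.5)<.1)&(abs(P[:,1]-.2)<.09)
    bp=P[box&(P[:,2]>.006)&(P[:,2]<.06)&(col.max(1)>60)]
    b=bp[(bp[:,2]<.014)]
    r=cv2.minAreaRect((b[:,:2]*1000).astype(np.float32)); print(n,"base rect",np.round(r[0],1),np.round(r[1],1),round(r[2],1),len(b), "table z",np.median(P[(abs(P[:,0]-.42)<.03)&(abs(P[:,1]-.3)<.08),2]).round(4))
    k=P[box&(P[:,2]>.036)&(P[:,2]<.06)&(col.max(1)<60)]; print("knob",k.mean(0).round(4),k.min(0).round(3),k.max(0).round(3),len(k))
    w=P[box&(P[:,2]>.056)&(P[:,2]<.08)];print("watch",w.mean(0).round(4),len(w))
    if len(w)>3: vec=np.linalg.svd(w[:,:2]-w[:,:2].mean(0))[2][0];print("watch dir deg",np.degrees(np.arctan2(vec[1],vec[0])).round(1), w[:,1].min().round(3),w[:,1].max().round(3),w[:,2].max().round(3))
    f=P[(abs(P[:,0]-.72)<.08)&(abs(P[:,1]-.09)<.1)&(P[:,2]>.006)&(P[:,2]<.02)]
    r=cv2.minEnclosingCircle((f[:,:2]*1000).astype(np.float32)); print("foot",np.round(r[0],1),round(r[1],1),len(f))
    h=P[(abs(P[:,0]-.68)<.12)&(abs(P[:,1]-.09)<.1)&(P[:,2]>.2)]; hc=col[(abs(P[:,0]-.68)<.12)&(abs(P[:,1]-.09)<.1)&(P[:,2]>.2)]
    dk=h[hc.max(1)<60]; print("dark",dk.mean(0).round(3),dk.min(0).round(3),dk.max(0).round(3),len(dk)); print("head all",h.mean(0).round(3),h.min(0).round(3),h.max(0).round(3))
    hi=P[(P[:,2]>.3)&(P[:,0]>.3)&(P[:,0]<1.3)&(abs(P[:,1])<.7)&~((abs(P[:,0]-.68)<.12)&(abs(P[:,1]-.09)<.1))]; print("lamp",hi.min(0).round(2),hi.max(0).round(2)) if len(hi) else 0
    np.savez("c_"+n,P=P,c=col)
```

```text
top base rect [492.7 193.7] [107.8 132.3] 46.8 281 table z -0.0007
knob [0.5381 0.247  0.0504] [0.533 0.242 0.044] [0.544 0.253 0.054] 22
watch [0.4899 0.1945 0.0631] 50
watch dir deg 78.8 0.175 0.214 0.071
foot [715.1 100.5] 114.0 1161
dark [0.713 0.129 0.314] [0.606 0.04  0.272] [0.8   0.19  0.342] 1098
head all [0.699 0.117 0.314] [0.606 0.039 0.267] [0.8   0.19  0.342]
lamp [0.3  0.09 0.3 ] [0.97 0.68 0.5 ]
scene base rect [500.7 190.3] [ 49.2 121.4] 78.4 288 table z -0.0004
knob [0.5352 0.2423 0.0499] [0.531 0.238 0.044] [0.541 0.248 0.054] 9
watch [0.4882 0.1891 0.0634] 43
watch dir deg 80.3 0.17 0.214 0.072
foot [718.6  98.6] 117.4 1181
dark [0.703 0.116 0.308] [0.608 0.035 0.256] [0.799 0.19  0.343] 773
head all [0.69  0.096 0.299] [0.607 0.035 0.2  ] [0.8   0.19  0.343]
lamp [ 0.5  -0.58  0.3 ] [1.16 0.7  0.69]
```

Run:
```python
from h import *
for n in("top","scene"):
    z=np.load("c_"+n+".npz"); P=z["P"]; c=z["c"]
    near=(abs(P[:,0]-.7)<.11)&(abs(P[:,1]-.07)<.1)
    col=P[near&(P[:,2]>.05)&(P[:,2]<.22)]
    print(n,"column",np.median(col,0).round(4),col.min(0).round(3),col.max(0).round(3),len(col))
    f=P[near&(P[:,2]>.009)&(P[:,2]<.018)&(c.min(1)>80)]
    r=cv2.minEnclosingCircle((f[:,:2]*1000).astype(np.float32)); print("foot",np.round(r[0],1),round(r[1],1),len(f))
    m=near&(P[:,2]>.24)&(P[:,0]<.74); h=P[m]; dark=c[m].max(1)<60
    x0=h[:,0].argsort()[:12]; print("front pts",h[x0].round(3).tolist())
    for nm,q in(("dark",h[dark&(h[:,0]<.68)]),("block",h[~dark&(h[:,2]>.27)])):
        print(nm,len(q),q.mean(0).round(4),q.min(0).round(3),q.max(0).round(3))
    L=P[(P[:,2]>.32)&(P[:,0]>.4)&(P[:,0]<1.2)&(P[:,1]>-.2)&(P[:,1]<.5)&~near]; print("lamp",L.min(0).round(3),L.max(0).round(3),len(L)) if len(L) else 0
a=np.load("top.npz")["p"][110:170,365:445]; cv2.imwrite("pics/cam.png",cv2.resize(a,(800,600),interpolation=cv2.INTER_CUBIC)[:,:,::-1])
```

```text
top column [0.6946 0.0804 0.093 ] [0.692 0.07  0.053] [0.705 0.083 0.145] 44
foot [697.3  64.7] 139.5 576
front pts [[0.606, 0.089, 0.285], [0.607, 0.086, 0.282], [0.607, 0.09, 0.282], [0.607, 0.083, 0.28], [0.609, 0.091, 0.285], [0.609, 0.095, 0.285], [0.609, 0.088, 0.284], [0.609, 0.099, 0.284], [0.609, 0.097, 0.284], [0.609, 0.093, 0.284], [0.609, 0.086, 0.282], [0.609, 0.083, 0.28]]
dark 317 [0.6311 0.093  0.2957] [0.606 0.064 0.272] [0.68  0.112 0.332]
block 519 [0.6647 0.085  0.3138] [0.612 0.039 0.273] [0.74  0.169 0.328]
lamp [0.707 0.104 0.32 ] [0.967 0.322 0.334] 8026
scene column [0.697  0.0691 0.1389] [0.691 0.063 0.05 ] [0.708 0.082 0.22 ] 362
foot [698.   74.2] 140.7 566
front pts [[0.607, 0.094, 0.285], [0.608, 0.091, 0.284], [0.609, 0.083, 0.28], [0.609, 0.083, 0.282], [0.609, 0.092, 0.286], [0.609, 0.084, 0.284], [0.609, 0.088, 0.283], [0.609, 0.08, 0.281], [0.61, 0.076, 0.275], [0.61, 0.089, 0.284], [0.61, 0.077, 0.276], [0.611, 0.082, 0.282]]
dark 270 [0.6297 0.08   0.2906] [0.608 0.067 0.256] [0.67  0.111 0.331]
block 636 [0.6656 0.0706 0.305 ] [0.607 0.041 0.27 ] [0.74  0.169 0.338]
lamp [ 0.706 -0.2    0.32 ] [1.158 0.5   0.695] 30701
```

View pics/cam.png

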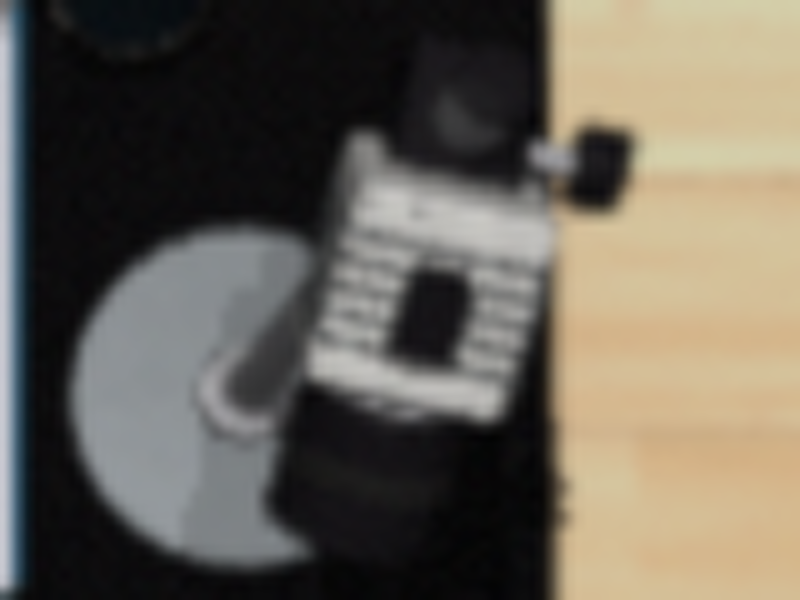

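Run:
```python
from h import *
from scipy.optimize import least_squares
C=cal("top"); f=world("top",[[388.8,149.5]],[1.],C)-C[2]; print("foot",(C[2]+f*((.013-C[2][2])/f[0,2])).round(4))
Q=[]
for n in("top","scene"):
    z=np.load("c_"+n+".npz"); P=z["P"]; c=z["c"]
    m=(P[:,0]>.6)&(P[:,0]<.65)&(abs(P[:,1]-.085)<.04)&(P[:,2]>.24)&(c.max(1)<60); Q.append(P[m])
def ax(t): return np.array([np.cos(t)*np.cos(np.pi/6),np.sin(t)*np.cos(np.pi/6),-.5])
def res(p,D):
    a=ax(p[0]); q=D-[.617,p[1],p[2]]; return 1000*(np.linalg.norm(q-np.outer(q@a,a),axis=1)-.0195)
for D in(Q[0],Q[1],np.vstack(Q)):
    s=least_squares(res,[2.93,.09,.268],args=(D,),loss="soft_l1"); a=ax(s.x[0]); q=(D-[.617,s.x[1],s.x[2]])@a
    fr=np.percentile(q,98); print(len(D),np.degrees(s.x[0]).round(2),s.x.round(4),"cost",round(s.cost/len(D),2),"front",fr.round(4),"lens",(np.array([.617,s.x[1],s.x[2]])+a*fr).round(4))
```

```text
foot [[0.6991 0.0746 0.013 ]]
268 166.63 [2.9082 0.0941 0.2671] cost 1.11 front -0.0011 lens [0.6179 0.0939 0.2677]
235 167.05 [2.9156 0.0944 0.268 ] cost 1.36 front -0.0016 lens [0.6183 0.094  0.2688]
503 166.74 [2.9101 0.0942 0.2673] cost 1.24 front -0.0015 lens [0.6183 0.0939 0.2681]
```

play_rows(
  rows=[
    [-1,0,0,0,0,0,-1],
    [-1,0,0,0,0,0,-1],
    [-1,0,0,0,0,0,-1],
    [-1,0,0,0,0,0,-1],
    [-1,0,0,0,0,0,-1],
    [-1,0,0,0,0,0,-1],
    [-1,0,0,0,0,0,-1],
    [-1,0,0,0,0,0,-1],
  ],
  grip_force=10,
)

```text
time_s: 2.0
position: [0.23, 0.6612, 0.228]
tcp_rot: [-1.598, 2.705, 0.0]
ft_force: [-0.4, 0.2, 0.8]
width: 0.153
grasp_force: 0.0
```

play_rows(
  rows=[
    [-1,0,0,0,0,0,-0.91],
    [-1,0,0,0,0,0,-0.91],
    [-1,0.83,-0.82,0.15,0,0,0],
    [-1,0.83,-0.82,0.15,0,0,0],
    [-1,0.83,-0.82,0.15,0,0,0],
    [-1,0.83,-0.82,0.15,0,0,0],
    [-1,0.83,-0.82,0.15,0,0,0],
    [-1,0.83,-0.82,0.15,0,0,0],
  ],
)

```text
time_s: 3.0
position: [0.347, 0.4854, 0.2009]
tcp_rot: [-1.999, 2.424, 0.0]
ft_force: [0.2, 1.2, 0.7]
width: 0.003
grasp_force: 0.0
```

play_rows(
  rows=[
    [-1,0.83,-0.82,0.15,0,0,0],
    [-1,0.83,-0.82,0.15,0,0,0],
    [-1,0.83,-0.82,0.15,0,0,0],
    [-1,0.83,-0.82,0.15,0,0,0],
    [-1,0.83,-0.82,0.15,0,0,0],
    [-1,0.83,-0.82,0.15,0,0,0],
    [-1,0,0,0,0,0,0],
    [-1,0,0,0,0,0,0],
  ],
)

```text
time_s: 4.0
position: [0.4628, 0.3118, 0.1741]
tcp_rot: [-1.998, 2.424, 0.0]
ft_force: [0.5, 0.2, 1.1]
width: 0.007
grasp_force: 0.0
```

Run:
```python
from h import *
s=read_state(); print(s["time_s"],s["position"].round(4),s["width"],s["joint_positions"].round(3)); print(R.from_rotvec(s["tcp_rot"]).as_matrix().round(3))
C=cal("wrist"); p,d=capture("wrist"); print(C[2].round(3),C[3].round(2).tolist())
np.savez("wrist1",p=p,d=d); cv2.imwrite("pics/w1.png",p[:,:,::-1])
for l in["case_holder","watch_mid","cam_lever"]:
    for q in silhouettes(l,"wrist"):
        P=cloud("wrist",q["mask"],d,C); 
        print(l,round(q["conf"],2),np.round(q["uv"]),q["mask"].sum(),np.round(np.median(P,0),4) if len(P) else "",np.round(P.min(0),3) if len(P) else "",np.round(P.max(0),3) if len(P) else "")
v,u=np.nonzero(d>0); P=world("wrist",np.c_[u,v],d[v,u],C); c=p[v,u].astype(int)
k=P[(np.hypot(P[:,0]-.538,P[:,1]-.2455)<.02)&(P[:,2]>.04)&(P[:,2]<.06)]; print("knob",len(k),k.mean(0).round(4) if len(k) else "")
w=P[(np.hypot(P[:,0]-.4895,P[:,1]-.193)<.03)&(P[:,2]>.053)&(P[:,2]<.08)]
if len(w): print("watch",len(w),w.mean(0).round(4),w.min(0).round(4),w.max(0).round(4),np.linalg.svd(w[:,:2]-w[:,:2].mean(0))[2][0])
```

```text
4.0 [0.4628 0.3118 0.1741] 0.006967980776197681 [ 0.551  0.232  2.049  0.     0.86  -2.399]
[[-0.191 -0.982  0.   ]
 [-0.982  0.191  0.   ]
 [-0.    -0.    -1.   ]]
[0.448 0.234 0.332] [[-0.98, 0.18, 0.05], [0.19, 0.94, 0.28], [0.0, 0.28, -0.96]]
case_holder 0.76 [245.  65.] 7244 [0.5109 0.1989 0.0283] [0.439 0.161 0.   ] [0.565 0.256 0.055]
case_holder 0.47 [26. 16.] 1975 [0.693  0.1103 0.0157] [0.66  0.09  0.003] [0.725 0.125 0.019]
watch_mid 0.82 [257.  54.] 952 [0.4897 0.1951 0.064 ] [0.483 0.169 0.001] [0.504 0.216 0.073]
cam_lever 0.74 [215.  78.] 1616 [0.5331 0.2021 0.0379] [ 0.517  0.176 -0.001] [0.563 0.256 0.055]
knob 563 [0.5373 0.2432 0.0492]
watch 809 [0.4901 0.1942 0.0642] [0.4836 0.1725 0.053 ] [0.4983 0.2158 0.0729] [0.20368104 0.9790373 ]
```

View pics/w1.png

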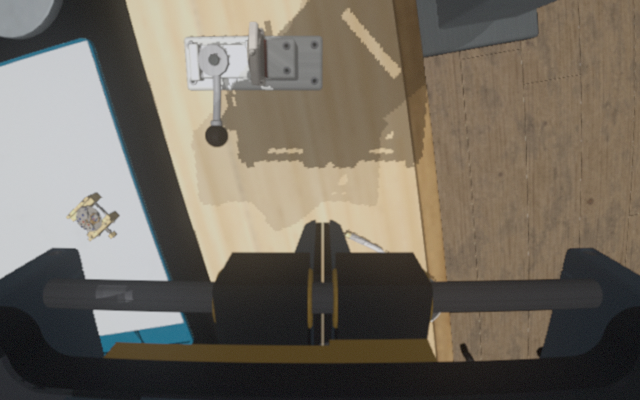

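play_rows(
  rows=[
    [-1,0.425,-0.405,0.5,0,0,0],
    [-1,0.425,-0.405,0.5,0,0,0],
    [-1,0.425,-0.405,0.5,0,0,0],
    [-1,0.425,-0.405,0.5,0,0,0],
    [-1,0,0,0.8,0,0,0],
    [-1,0,0,0.8,0,0,0],
    [-1,0,0,0.8,0,0,0],
    [-1,0,0,0,0,0,0],
  ],
)

```text
time_s: 5.2
position: [0.5001, 0.2511, 0.04]
tcp_rot: [1.996, -2.422, -0.001]
ft_force: [0.5, -0.1, -0.2]
width: 0.007
grasp_force: 0.0
```

play_rows(
  rows=[
    [-1,0,-0.5,0,0,0,0],
    [-1,-0.081,-0.26,0,0,0,0.725],
    [-1,-0.081,-0.26,0,0,0,0.725],
    [-1,-0.081,-0.26,0,0,0,0.725],
    [-1,-0.081,-0.26,0,0,0,0.725],
    [-1,-0.081,-0.26,0,0,0,0.725],
    [-1,-0.081,-0.26,0,0,0,0.725],
    [-1,0,0,0,0,0,0],
  ],
)

```text
time_s: 6.2
position: [0.5641, 0.2394, 0.043]
tcp_rot: [-0.958, 2.99, 0.0]
ft_force: [0.9, 0.6, 0.3]
width: 0.004
grasp_force: 0.0
```

Run:
```python
from h import *
s=read_state(); print(s["position"].round(4),s["ft_force"].round(1)); print(R.from_rotvec(s["tcp_rot"]).as_matrix().round(3))
C=cal("wrist"); p,d=capture("wrist"); cv2.imwrite("pics/w2.png",p[:,:,::-1])
v,u=np.nonzero(d>0); P=world("wrist",np.c_[u,v],d[v,u],C); c=p[v,u].astype(int)
k=P[(abs(np.hypot(P[:,0]-.527,P[:,1]-.1865)-.06)<.012)&(P[:,2]>.044)&(P[:,2]<.056)&(P[:,0]>.52)&(c.max(1)<60)]; print("knob",len(k),k.mean(0).round(4) if len(k) else "")
```

```text
[0.5641 0.2394 0.043 ] [0.9 0.6 0.3]
[[-0.814 -0.581  0.002]
 [-0.581  0.814  0.001]
 [-0.002 -0.001 -1.   ]]
knob 337 [0.5536 0.2298 0.0495]
```

View pics/w2.png

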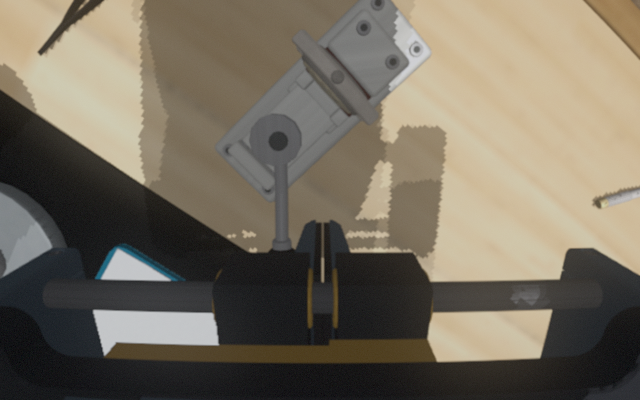

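play_rows(
  rows=[
    [-1,-0.081,-0.26,0,0,0,0.725],
    [-1,-0.081,-0.26,0,0,0,0.725],
    [-1,-0.081,-0.26,0,0,0,0.725],
    [-1,-0.081,-0.26,0,0,0,0.725],
    [-1,-0.081,-0.26,0,0,0,0.725],
    [-1,-0.081,-0.26,0,0,0,0.725],
    [-1,0,0,0,0,0,0],
    [-1,0,0,0,0,0,0],
  ],
)

```text
time_s: 7.25
position: [0.59, 0.2004, 0.0422]
tcp_rot: [0.212, 3.134, 0.0]
ft_force: [0.5, -0.4, 0.0]
width: 0.005
grasp_force: 0.0
```

Run:
```python
from h import *
s=read_state(); print(s["position"].round(4),s["ft_force"].round(1)); M=R.from_rotvec(s["tcp_rot"]).as_matrix(); print(M.round(3), "pivot in tool",((np.array([.527,.1865,.044])-s["position"])@M).round(4))
C=cal("wrist"); p,d=capture("wrist"); cv2.imwrite("pics/w3.png",p[:,:,::-1])
v,u=np.nonzero(d>0); P=world("wrist",np.c_[u,v],d[v,u],C); c=p[v,u].astype(int)
w=P[(np.hypot(P[:,0]-.4895,P[:,1]-.193)<.03)&(P[:,2]>.053)&(P[:,2]<.08)]
if len(w): print("watch",len(w),w.mean(0).round(4),w.min(0).round(4),w.max(0).round(4),np.linalg.svd(w[:,:2]-w[:,:2].mean(0))[2][0])
```

```text
[0.59   0.2004 0.0422] [ 0.5 -0.4  0. ]
[[-0.991  0.135  0.001]
 [ 0.135  0.991  0.   ]
 [-0.001  0.    -1.   ]] pivot in tool [ 0.0605 -0.0223 -0.0018]
watch 3121 [0.4923 0.1947 0.0645] [0.4839 0.1725 0.053 ] [0.4987 0.216  0.0732] [-0.19812162 -0.98017744]
```

View pics/w3.png

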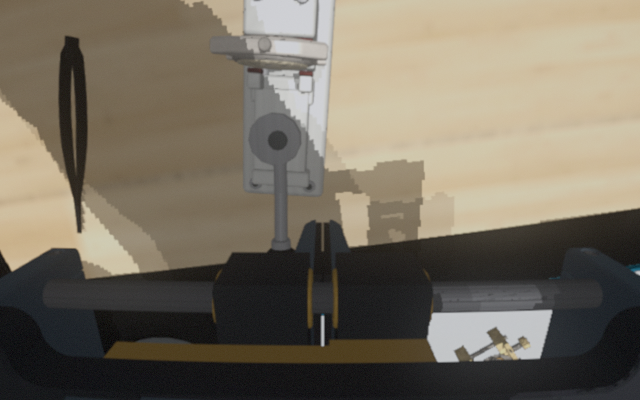

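play_rows(
  rows=[
    [-1,-0.03,-0.11,0,0,0,0.31],
    [-1,0,0,0,0,0,0],
    [-1,0,0.8,0,0,0,0],
    [-1,0,0,0,0,0,0],
    [-1,0,0,-1,0,0,0],
    [-1,0,0,-1,0,0,0],
    [1,0,0,-1,0,0,0],
    [1,0,0,-0.6,0,0,0],
  ],
)

```text
time_s: 8.3
position: [0.5951, 0.2208, 0.1513]
tcp_rot: [0.302, 3.126, 0.001]
ft_force: [-0.6, 0.3, -0.1]
width: 0.193
grasp_force: 0.0
```

Run:
```python
from h import *
s=read_state(); print(s["position"].round(4),s["joint_positions"].round(3)); M=R.from_rotvec(s["tcp_rot"]).as_matrix(); print(M.round(3))
print("to above watch, tool mm/30:",((np.array([.490,.1942,.044])-s["position"])@M/.03).round(3))
C=cal("wrist"); p,d=capture("wrist"); cv2.imwrite("pics/w4.png",p[:,:,::-1])
v,u=np.nonzero(d>0); P=world("wrist",np.c_[u,v],d[v,u],C); c=p[v,u].astype(int)
k=P[(abs(np.hypot(P[:,0]-.527,P[:,1]-.1865)-.06)<.013)&(P[:,2]>.042)&(P[:,2]<.056)&(P[:,0]>.53)]; print("knob",len(k))
if len(k): m=(k.min(0)+k.max(0))/2; print(k.mean(0).round(4),m.round(4),"lever deg",78.5-np.degrees(np.arctan2(m[1]-.1865,m[0]-.527)))
w=P[(np.hypot(P[:,0]-.4895,P[:,1]-.193)<.03)&(P[:,2]>.053)&(P[:,2]<.08)]
if len(w): print("watch",len(w),w.mean(0).round(4),w.min(0).round(4),w.max(0).round(4),np.linalg.svd(w[:,:2]-w[:,:2].mean(0))[2][0])
# final pose
th=np.radians(166.8); h=np.array([np.cos(th),np.sin(th),0]); a=.866*h-[0,0,.5]; zl=.5*h+[0,0,.866]
T=np.array([.618,.094,.268])+.12*a; zt=-zl; yt=np.cross([0,0,1],-h); yt/=np.linalg.norm(yt)
F=np.c_[np.cross(yt,zt),yt,zt]; print("target watch",T.round(4),"TCP",(T+zt*.005).round(4)); print(F.round(3))
G=R.from_matrix(M.T@F).as_rotvec(degrees=True); print("turn from now, deg tool",G.round(2))
```

```text
[0.5951 0.2208 0.1513] [ 0.319  0.376  1.903 -0.     0.861 -1.06 ]
[[-0.982  0.191  0.001]
 [ 0.191  0.982  0.   ]
 [-0.001  0.    -1.   ]]
to above watch, tool mm/30: [ 3.272 -1.54   3.573]
knob 510
[0.5842 0.18   0.0501] [0.5849 0.1789 0.0487] lever deg 85.95932632170496
watch 903 [0.492  0.1946 0.0644] [0.4841 0.172  0.0533] [0.4987 0.2162 0.0732] [-0.19906067 -0.97998717]
target watch [0.5168 0.1177 0.208 ] TCP [0.5193 0.1172 0.2037]
[[-0.843  0.228  0.487]
 [ 0.198  0.974 -0.114]
 [-0.5   -0.    -0.866]]
turn from now, deg tool [  0.6  -29.94   2.12]
```

play_rows(
  rows=[
    [1,0.818,-0.385,0,0,0,0],
    [1,0.818,-0.385,0,0,0,0],
    [1,0.818,-0.385,0,0,0,0],
    [1,0.818,-0.385,0,0,0,0.05],
    [1,0,0,0,0,0,0],
    [1,0,0,0.6,0,0,0],
    [1,0,0,0.6,0,0,0],
    [1,0,0,0,0,0,0],
  ],
)

```text
time_s: 9.35
position: [0.4887, 0.1936, 0.1116]
tcp_rot: [-0.317, -3.122, 0.002]
ft_force: [0.6, 0.3, 0.1]
width: 1.003
grasp_force: 0.0
```

Run:
```python
from h import *
s=read_state(); print(s["position"].round(4),s["joint_positions"].round(3),s["width"]); M=R.from_rotvec(s["tcp_rot"]).as_matrix(); print(M.round(3))
print("to grasp, tool /30:",((np.array([.490,.1942,.044])-s["position"])@M/.03).round(3))
```

```text
[0.4887 0.1936 0.1116] [ 0.333  0.289  2.128 -0.     0.728 -1.036] 1.0034114766858044
[[-0.98   0.201 -0.003]
 [ 0.201  0.98  -0.001]
 [ 0.003 -0.002 -1.   ]]
to grasp, tool /30: [-0.044  0.033  2.254]
```

play_rows(
  rows=[
    [1,-0.02,0.01,0.56,0,0,0],
    [1,0,0.01,0.56,0,0,0],
    [1,0,0.01,0.56,0,0,0],
    [1,0,0,0.56,0,0,0],
    [1,0,0,0,0,0,0],
    [-1,0,0,0,0,0,0],
    [-1,0,0,0,0,0,0],
    [-1,0,0,0,0,0,0],
  ],
  grip_force=20,
)

```text
time_s: 10.35
position: [0.4907, 0.1948, 0.0472]
tcp_rot: [0.317, 3.125, 0.001]
ft_force: [0.2, 0.2, -0.2]
width: 0.702
grasp_force: 0.0
```

play_rows(
  rows=[
    [-1,0,0,0,0,0,0],
    [-1,0,0,0,0,0,0],
    [-1,0,0,0,0,0,0],
    [-1,0,0,0,0,0,0],
    [-1,0,0,0,0,0,0],
    [-1,0,0,0,0,0,0],
    [-1,0,0,0,0,0,0],
    [-1,0,0,0,0,0,0],
  ],
)

```text
time_s: 11.35
position: [0.4904, 0.1947, 0.0468]
tcp_rot: [0.317, 3.125, 0.0]
ft_force: [-1.2, -0.4, 3.9]
width: 0.474
grasp_force: 20.0
```

play_rows(
  rows=[
    [-1,0,0,-0.2,0,0,0],
    [-1,0,0,-0.4,0,0,0],
    [-1,0,0,-0.5,0,0,0],
    [-1,0,0,-0.8,0,0,0],
    [-1,0,0,-0.8,0,0,0],
    [-1,0,0,-0.8,0,0,0],
    [-1,0,0,-0.8,0,0,0],
    [-1,0,0,0,0,0,0],
  ],
)

```text
time_s: 12.35
position: [0.4911, 0.195, 0.178]
tcp_rot: [0.317, 3.122, 0.002]
ft_force: [0.3, 0.0, -0.9]
width: 0.475
grasp_force: 20.0
```

```bash
cat > fin.py <<'E'
from h import *
s=read_state(); p=s["position"]; M=R.from_rotvec(s["tcp_rot"]).as_matrix(); print(p.round(4),s["joint_positions"].round(3),s["width"],s["grasp_force"]); 
th=np.radians(166.8); h=np.array([np.cos(th),np.sin(th),0]); a=.866*h-[0,0,.5]; zl=.5*h+[0,0,.866]
L=np.array([.618,.094,.268]); T=L+.12*a; zt=-zl; yt=np.cross([0,0,1],-h)
F=np.c_[np.cross(yt,zt),yt,zt]; tcp=T-zt*.002
print("turn deg/10:",(R.from_matrix(M.T@F).as_rotvec(degrees=True)/10).round(3))
print("shift now-frame /30:",((tcp-p)@M/.03).round(3)," final-frame:",((tcp-p)@F/.03).round(3))
Rl=np.c_[-a,np.cross(zl,-a),zl]; print("watch est in lens",((p+M[:,2]*.002-L)@Rl).round(4))
C=cal("wrist"); im,d=capture("wrist"); cv2.imwrite("pics/w5.png",im[:,:,::-1])
for q in silhouettes("watch_mid","wrist"):
    P=cloud("wrist",q["mask"],d,C); print(round(q["conf"],2),np.round(q["uv"]),q["mask"].sum(),np.round(np.median(P,0),4) if len(P) else "")
E
python3 fin.py
```

```text
[0.4911 0.195  0.178 ] [ 0.334  0.179  2.107  0.     0.852 -1.035] 0.47514968571681593 19.99994605779648
turn deg/10: [ 0.053 -2.983  0.155]
shift now-frame /30: [-1.326 -2.349 -1.057]  final-frame: [-1.731 -2.313 -0.22 ]
watch est in lens [-0.1729  0.0694 -0.0063]
0.85 [323. 263.] 3172 [0.4883 0.1965 0.1872]
```

View pics/w5.png

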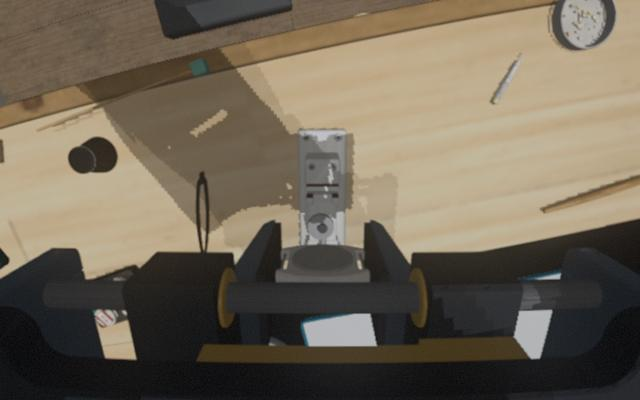

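play_rows(
  rows=[
    [-1,0,0,0,0.01,-0.6,0.03],
    [-1,0,0,0,0.01,-0.6,0.03],
    [-1,0,0,0,0.01,-0.6,0.03],
    [-1,0,0,0,0.01,-0.6,0.03],
    [-1,0,0,0,0.01,-0.58,0.03],
    [-1,0,-0.3,0,0,0,0],
    [-1,0,-0.4,0,0,0,0],
    [-1,0,0,0,0,0,0],
  ],
)

```text
time_s: 13.45
position: [0.4856, 0.1731, 0.1758]
tcp_rot: [0.301, 2.608, -0.083]
ft_force: [-0.0, 0.4, -0.1]
width: 0.471
grasp_force: 20.0
```

```bash
python3 fin.py
```

```text
[0.4856 0.1731 0.1758] [ 0.453  0.062  2.331 -0.793  0.457 -0.217] 0.471101743077745 19.999769926071167
turn deg/10: [-0.01  -0.027  0.004]
shift now-frame /30: [-1.777 -1.562 -0.285]  final-frame: [-1.779 -1.56  -0.279]
watch est in lens [-0.1734  0.0468 -0.0084]
0.71 [321. 265.] 3101 [0.4798 0.1753 0.1822]
```

play_rows(
  rows=[
    [-1,-0.35,-0.2,-0.05,0,0,0],
    [-1,-0.35,-0.25,-0.05,0,0,0],
    [-1,-0.3,-0.3,-0.05,0,0,0],
    [-1,-0.3,-0.3,-0.05,0,0,0],
    [-1,-0.26,-0.3,-0.05,0,0,0],
    [-1,-0.2,-0.2,-0.03,0,0,0],
    [-1,0,0,0,0,0,0],
    [-1,0,0,0,0,0,0],
  ],
)

```text
time_s: 14.55
position: [0.5155, 0.1197, 0.2092]
tcp_rot: [0.3, 2.607, -0.082]
ft_force: [-0.6, -0.6, -1.0]
width: 0.473
grasp_force: 20.0
```

```bash
python3 fin.py
python3 - <<'E'
from h import *
for n in("scene","top"):
    C=cal(n); p,d=capture(n); np.savez(n+"2",p=p,d=d)
    for q in silhouettes("watch_mid",n):
        P=cloud(n,q["mask"],d,C); print(n,round(q["conf"],2),np.round(q["uv"]),q["mask"].sum(),np.round(np.median(P,0),4) if len(P) else "")
    c=proj(n,[.517,.118,.208])[0].round().astype(int); print(c)
    if n=="scene": cv2.imwrite("pics/s5.png",cv2.resize(p[c[1]-60:c[1]+60,c[0]-60:c[0]+100],(800,600),interpolation=cv2.INTER_CUBIC)[:,:,::-1])
E
```

```text
[0.5155 0.1197 0.2092] [ 0.307  0.003  2.31  -0.628  0.449 -0.516] 0.47330841133428947 19.999944269657135
turn deg/10: [-0.006 -0.021  0.01 ]
shift now-frame /30: [-0.031 -0.053 -0.002]  final-frame: [-0.031 -0.053 -0.002]
watch est in lens [-1.209e-01  1.600e-03 -1.000e-04]
0.69 [320. 263.] 3072 [0.5096 0.1218 0.2159]
0.33 [398.  50.] 6381 [0.5036 0.1863 0.0329]
[324 209]
top 0.43 [402. 143.] 1735 [0.6766 0.086  0.2919]
top 0.41 [383. 206.] 77 [0.5163 0.1201 0.2147]
top 0.26 [249. 197.] 108 [0.5577 0.4855 0.0087]
[385 208]
```

View pics/s5.png

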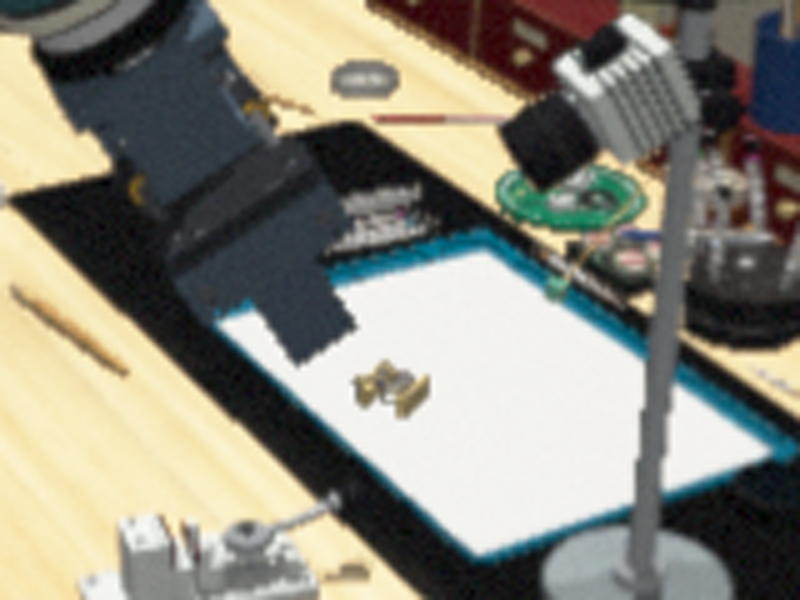

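The fingers (about 310,320) hold the watch on the lens axis (lens about 550,150), and the lever points away, open. One check is left: whether the watch tilted in the pads.

Run:
```python
from h import *
s=read_state(); M=R.from_rotvec(s["tcp_rot"]).as_matrix(); C=cal("wrist"); im,d=capture("wrist")
q=silhouettes("watch_mid","wrist")[0]; P=(cloud("wrist",q["mask"],d,C)-s["position"])@M
P=P[np.linalg.norm(P,axis=1)<.03]; print(len(P),P.min(0).round(4),P.max(0).round(4))
# back face plane x = a + b*y + c*z (tool), robust
k=np.ones(len(P),bool)
for _ in range(15):
    A=np.c_[np.ones(k.sum()),P[k,1:]]; b=np.linalg.lstsq(A,P[k,0],rcond=None)[0]; r=P[:,0]-np.c_[np.ones(len(P)),P[:,1:]]@b; k=abs(r)<.001
print(b.round(4),k.sum())
for z in np.arange(-.024,.012,.004):
    m=(abs(P[:,2]-z)<.002); print(z.round(3),m.sum(),np.median(P[m],0).round(4) if m.any() else "")
```

```text
3009 [-0.0061 -0.0208 -0.0216] [0.0044 0.0228 0.0169]
[0.0034 0.0001 0.0705] 2018
-0.024 0 
-0.02 448 [ 0.0013  0.0005 -0.0194]
-0.016 656 [ 0.0019  0.0005 -0.0162]
-0.012 359 [ 0.003   0.0019 -0.0122]
-0.008 304 [ 0.0033  0.0005 -0.0081]
-0.004 273 [ 0.0033  0.0015 -0.004 ]
0.0 259 [ 0.0034  0.0015 -0.0001]
0.004 227 [0.0033 0.0005 0.004 ]
0.008 323 [0.0021 0.0037 0.008 ]
```

```bash
python3 -c "
from workcell import *
print(close_job())"
```

```text
the job is handed in; nothing more can be done
None
```

The lever is open at about 1.50 rad by my estimate. The watch is held still about 121 mm in front of the lens, centred to about 2 mm, with the dial square and the crown up, and the job is handed in; no verdict came back.

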